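Fill the gap behind the reagent pack and hold it home

TASK

Three reagent packs lie in the reader's loading tray, and behind just one of them the gap to the near lip is wide enough for the loose grey filler block. Stand the block upright, all the way down in that gap, push with it until the pack is fully home, flush against the reader's wall, and finish while still gripping the block and pushing, because a spring contact drives the pack back when let go. Leave the other two packs and the other things on the bench where they are.

Things in the scene. Friction and masses are not known exactly. Their poses are not given: they have to be found in the camera images.
- tray: fixed loading tray. Origin on the bench under the middle bay's centre; x points from near lip to reader, z up. Three bays centred at y = -48, 0, +48 mm, each 100 mm long (x -50 to +50), 42 wide, floor 8 mm above the bench. Near lip (x -58 to -50) and ribs rise 18 mm above the floor. Each bay holds one pack, in any order, its far end 8 to 13 mm short of the reader's wall
- lip (a point): middle of the near lip's inner face (tray x = -50 mm), at the height of the bay floor; a pack's gap is measured from this face along the tray's x to the pack's rear face
- wall (a point): middle of the reader's aluminium wall face (tray x = +50 mm), at bay floor height; wall 30 mm high, white housing behind it to x = +132, 56 mm above the bench. In each bay a brass spring contact, 16 mm wide, stands 5 mm out of the wall, top 20 mm above the floor, and yields until flush: 2.4 N at first touch, 5.4 N when flush
- pack_a_end (a point): centre of the far (reader side) end face of a white plastic reagent pack, a box 60 mm long, 38 wide, 28 high (2 round grey stoppers on top add 4 mm), about 0.12 kg, loose in one of the bays. The pack reaches 60 mm from this point along its own -x; its x is parallel to the tray's x, give or take 2 degrees, z up; this point is 14 mm above the bay floor
- pack_b_end (a point): centre of the far (reader side) end face of a white plastic reagent pack, a box 86 mm long, 38 wide, 28 high (3 round grey stoppers on top add 4 mm), about 0.12 kg, loose in one of the bays. The pack reaches 86 mm from this point along its own -x; its x is parallel to the tray's x, give or take 2 degrees, z up; this point is 14 mm above the bay floor
- pack_c_end (a point): centre of the far (reader side) end face of a white plastic reagent pack, a box 82 mm long, 38 wide, 28 high (3 round grey stoppers on top add 4 mm), about 0.12 kg, loose in one of the bays. The pack reaches 82 mm from this point along its own -x; its x is parallel to the tray's x, give or take 2 degrees, z up; this point is 14 mm above the bay floor
- block_center (a point): centre of the loose filler block, a plain grey plastic block with grip grooves near its top, standing upright on the bench: 20 mm thick (its own x), 34 mm wide (its y), 84 mm tall (z), about 0.07 kg; this point is 42 mm above its foot. Front and back are alike
- bottle_mid (a point): small amber bottle, bystander, 38 mm across, 75 mm tall; its centre
- jar_mid (a point): small white jar, bystander, 48 mm across, 50 mm tall; its centre
- timer_mid (a point): bench timer, bystander, 30 x 55 x 43 mm tall; its centre
- dish_mid (a point): clear flat round dish with lid, bystander, 86 mm across, 16 mm tall; its centre
- slidebox_mid (a point): low box of glass slides, bystander, 87 x 62 x 36 mm tall; its centre
Things that resemble listed ones, but are neither listed nor needed, are in the scene too. Leave any red look-alike of the tray alone.

How it is judged:
By the outcome, as a careful person would: the job done as asked, in the order asked, and still so for the second after the job is handed in, while the arm keeps its last pose, push and grip.
It also fails if it takes over 43 s, if anything falls off the work surface, if the arm or the gripper's body presses on something with over 40 N, if the wrist force passes 120 N, or if a joint passes its speed limit or range.

ROBOT

A 6-joint arm with a two-finger parallel gripper is mounted at the origin on the work surface. World frame = base frame: x ahead of the robot, y to its left, z up, the work surface at z = 0. Lengths are in m, angles in rad, forces in N, time in s.
With the tool pointing down it reaches from about 0.35 to 0.975 m from the base axis. Payload 4.9 kg.
Tool frame: the origin (TCP) lies between the finger pads; the fingertips stand 22 mm ahead of it and the grasp point (between the pads) lies 3 mm ahead of it; z points along the fingers, y is the line along which they close (so a half turn about z gives the same grasp; the last joint's range is limited). The gripper opens to 85 mm and grips with 20 to 120 N. Pads are 22 mm wide; open, the fingers measure 114 mm over their backs; the gripper's body (76 mm by 85 mm) begins 54 mm behind the grasp point. The pads swing forward as they close: fully open they stand 13 mm farther back than shut.
Start: joints at [1.084, 0.053, 1.613, -0, 1.476, -0.119], TCP at [0.225, 0.583, 0.253] pointing down, gripper open.
Joint ranges: [-3.01, 3.01], [-1.01, 2.22], [0.06, 2.58], [-1.02, 4.17], [0.09, 2.62], [-3.14, 3.14]. Speed limits (rad/s): [2.57, 2.57, 3.14, 3.14, 3.14, 3.14].

INTERFACE

Orientations are given as a unit quaternion [w, x, y, z].
In Python, from plant import state, grab_frame, get_calibration, job_done, recognise, regions_of gives the robot as it stands.
- The arm moves only by the tool apply_moves, never from a script. Its argument "targets" is a list of rows, each an object with "translation": the shift along the tool's x, y, z normalised to -1 to 1, where 1 is 100 mm, a list of three; "twist": the turn about the tool's z normalised to -1 to 1, where 1 is 0.1 rad; "hand": the opening, from 0 (shut) to 1 (fully open). A call has 1 to 8 rows; each row shifts and turns the commanded pose from where the row before left it, along the tool's axes as they then stand; what a row does not reach is not made up. A row lasts 1/10 s, in which the tool goes at most 50 mm and 8.59 degrees, less where a joint would pass 70% of its speed; a pose out of reach is approached as far as the arm can. A call with a number of a shift or a turn outside -1 to 1 is refused whole. A call with a gripper value outside its range is refused whole. The fingers move at their own pace and stop on an object; the grip force is fixed at half the most. Time passes only in rows, so rows that do not move let the fingers close. It gives the time, the measured TCP pose, the force, the opening and the grip force at its end, in the units of the state.
- state(): the state, without advancing time (a new reading comes with each control period).
- grab_frame(name): name is "side" or "top" or "wrist"; returns the picture (420x560x3 uint8, red, green, blue); there is no depth.
- get_calibration(name): a dict with "camera_matrix" (3x3 intrinsics, pixels), "pose" (4x4, takes a point from camera to world coordinates). Camera axes: x right, y up, looking along -z (the intrinsics and any distortion apply to the point x, -y, -z); pixel columns grow to the right and rows downward; lengths in m; the calibration is good to about 2 mm. A picture is of the moment at which its call begins: read the wrist's pose just before it. get_calibration takes no time and is no camera call; for the wrist camera it gives the pose at the moment of the call.
- job_done(): hands the job in; it is judged then, once.
Trained networks look in the newest picture that a camera, given by its name, has taken for a name from the list of things; names that differ only in an ending like _2 or _b are one class to them, and where a whole thing is asked for, a point or a joint stands for the part that bears it (a point fixed in the world has none). Each returns a list of dicts, best first, with "score" (0 to 1); they miss things now and then, are a little off and sometimes report something else, mostly with a low value. They report only what shows in the picture. A call takes as long as a camera call. They do not tell look-alikes from the thing itself.
- recognise(camera, query): "point" ([x, y, z] in m, in world coordinates, good to about 4 mm: the middle of the surface that is visible of it).
- regions_of(camera, query): "pixels" (420x560 bool, what is visible of it).
The state is a dict: "time": time; "joint_pos": joint angles; "joint_vel": joint speeds; "joint_efforts": joint torques, N m; "tool_pos": TCP position; "tool_rot": TCP orientation; "contact_force": force on the tool from outside, world axes, zero at the start; "ft_torque": the same for the moment, N m; "gripper_width": opening from 0.0 (shut) to 1.0 (fully open); "grasp_force": force on a finger pad.
Only numpy, scipy, OpenCV 4.12 (cv2) and the standard library are available. Lean on these libraries where they do the work, as an engineer would, in place of code of your own. Each camera call takes 0.05 s, during which the arm holds its last target. There are 200 camera calls.

## Working session

There is one attempt and no reset: what is moved stays moved. The work goes in short steps, Python scripts to look and compute and a tool call to move; the robot and the scene stay as the last step left them, time stands still between calls to the robot, and variables do not carry over. Pictures are saved under pics/ and viewed, at most 10 in all, crops included, and the job is handed in when it is done.

Besides the shell and the picture viewer there is one more tool, called as name(argument=value, ...) on one line, values as JSON. apply_moves: Moves the arm, as the interface text tells. Its arguments: {"type":"object","properties":{"targets":{"type":"array"}},"required":["targets"]}

```bash
mkdir -p pics
cat > h.py <<'E'
import numpy as np, cv2
from plant import *
def ray(cam,u,v,z,cal=None):
    c=cal or get_calibration(cam);K=np.array(c["camera_matrix"]);T=np.array(c["pose"])
    d=np.linalg.solve(K,[u,v,1]);d=T[:3,:3]@[d[0],-d[1],-d[2]];o=T[:3,3]
    return o+d*(z-o[2])/d[2]
def proj(cam,p,cal=None):
    c=cal or get_calibration(cam);K=np.array(c["camera_matrix"]);T=np.array(c["pose"])
    q=T[:3,:3].T@(np.array(p)-T[:3,3]);q=K@[q[0],-q[1],-q[2]];return q[:2]/q[2]
E
python3 - <<'E'
from h import *
np.set_printoptions(precision=4,suppress=True)
s=state();print(s)
for c in("top","side"):
    im=grab_frame(c);cv2.imwrite(f"pics/{c}0.png",im[:,:,::-1]);k=get_calibration(c);print(c,{a:np.array(b) for a,b in k.items()})
    for q in("block_center","lip","wall","pack_a_end","bottle_mid") if c=="top" else ("block_center",):
        for r in recognise(c,q)[:4]: print(q,np.round(r["point"],4),r["score"])
E
```

```text
{'time': 0.0, 'joint_pos': array([ 1.0841,  0.0534,  1.6143, -0.    ,  1.476 , -0.119 ]), 'joint_vel': array([-0.0006,  0.0002,  0.0004, -0.0008,  0.0004, -0.0008]), 'joint_efforts': array([  0.0002, -39.3667, -37.0184,   0.0001,   0.0068,  -0.    ]), 'tool_pos': array([0.2244, 0.5827, 0.2521]), 'tool_rot': array([-0.0003,  0.1828,  0.9831, -0.001 ]), 'contact_force': array([0.6971, 0.3421, 0.1018]), 'ft_torque': array([-0.0422, -0.0527, -0.0107]), 'grasp_force': 0.0, 'gripper_width': 1.0017881822160115}
top {'camera_matrix': array([[483.5819,   0.    , 274.2154],
       [  0.    , 483.5819, 203.8715],
       [  0.    ,   0.    ,   1.    ]]), 'pose': array([[ 0.0069,  0.9876, -0.1567,  0.2118],
       [-1.    ,  0.0069, -0.0005, -0.0205],
       [ 0.0006,  0.1567,  0.9876,  1.3079],
       [ 0.    ,  0.    ,  0.    ,  1.    ]])}
block_center [0.6028 0.2542 0.0788] 0.57
lip [ 0.3442 -0.5234  0.023 ] 0.66
lip [ 0.6025 -0.0008  0.0471] 0.64
lip [ 0.2429 -0.2716  0.0268] 0.57
lip [0.2298 0.2764 0.0262] 0.56
wall [ 0.5967 -0.0054  0.0487] 0.74
wall [ 0.3443 -0.5236  0.0284] 0.72
wall [ 0.2405 -0.2699  0.0217] 0.7
wall [0.229  0.2819 0.0288] 0.6
pack_a_end [0.5515 0.0524 0.0354] 0.71
bottle_mid [ 0.4329 -0.2382  0.0485] 0.51
side {'camera_matrix': array([[546.4096,   0.    , 274.9347],
       [  0.    , 546.4096, 207.336 ],
       [  0.    ,   0.    ,   1.    ]]), 'pose': array([[ 0.8131,  0.3889, -0.4331, -0.2064],
       [-0.582 ,  0.5289, -0.6177, -0.9208],
       [-0.0111,  0.7543,  0.6564,  1.0145],
       [ 0.    ,  0.    ,  0.    ,  1.    ]])}
block_center [0.6014 0.2506 0.0601] 0.47
block_center [0.545  0.0486 0.0327] 0.35
```

View pics/top0.png

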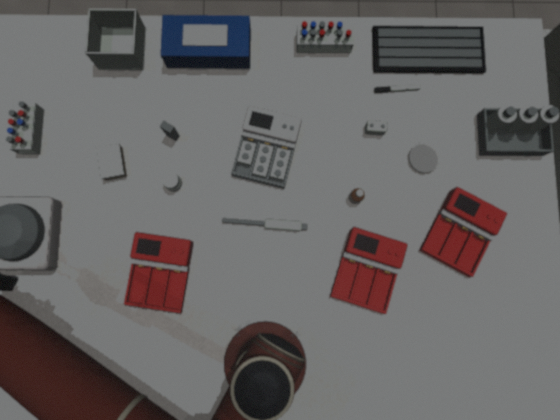

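View pics/side0.png

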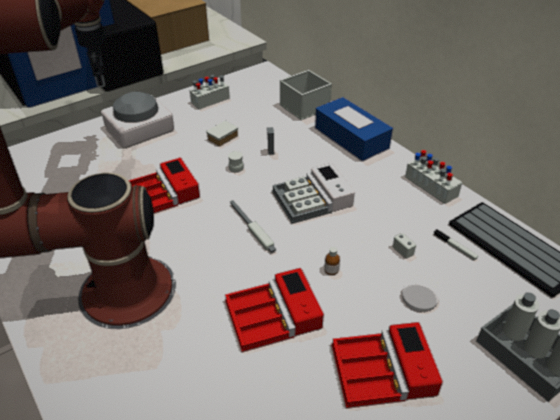

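The top view shows the grey tray at about (265,150), with the 2-stopper pack in its left bay at about (246,153). The block is at (170,131), and the red look-alikes are elsewhere. I'll enlarge the tray and block.

Run:
```python
from h import *
im=cv2.imread("pics/top0.png")
c=im[100:195,150:310]
c=cv2.resize(c,None,fx=5,fy=5,interpolation=cv2.INTER_CUBIC);c=cv2.convertScaleAbs(c,alpha=1.5)
cv2.imwrite("pics/crop.png",c)
m=regions_of("top","block_center")
for r in m[:2]:
    v,u=np.nonzero(r["pixels"]);print(r["score"],u.min(),u.max(),v.min(),v.max(),len(u))
    print(cv2.minAreaRect(np.c_[u,v].astype(np.float32)))
```

```text
0.76 161 178 121 140 215
((169.75, 130.75), (21.92030906677246, 11.31370735168457), 45.0)
```

View pics/crop.png

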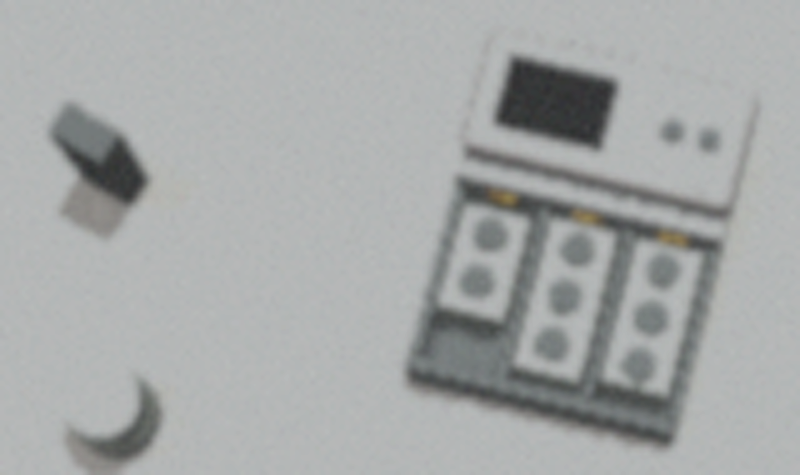

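Run:
```python
from h import *
np.set_printoptions(precision=4,suppress=True)
f=lambda x,y,z: ray("top",150+(x-2)/5,100+(y-2)/5,z)
A=f(408,378,.026);B=f(670,440,.026);print("lip",A,B,np.linalg.norm(A-B),(A+B)/2)
d=B-A;yaw=np.arctan2(d[1],d[0])+np.pi/2;print("tray yaw",np.degrees(yaw))
H=[f(490,30,.056),f(757,92,.056)];d=H[1]-H[0];print("housing",H,np.linalg.norm(d),np.degrees(np.arctan2(d[1],d[0])+np.pi/2))
x=np.array([np.cos(yaw),np.sin(yaw)]);
print("origin from lip",(A+B)[:2]/2+.058*x,"from housing",(H[0]+H[1])[:2]/2-.132*x)
b=[f(*p,.084) for p in((68,103),(120,137),(105,163),(50,132))]
print("block",np.mean(b,0));
for i in range(4):
    d=b[(i+1)%4]-b[i];print(np.linalg.norm(d),np.degrees(np.arctan2(d[1],d[0])))
c=get_calibration("wrist");T=np.array(c["pose"]);print(T,c["camera_matrix"])
```

```text
lip [0.493  0.0972 0.026 ] [ 0.4598 -0.0449  0.026 ] 0.14593144819709242 [0.4764 0.0261 0.026 ]
tray yaw -13.150622300231017
housing [array([0.6794, 0.054 , 0.056 ]), array([ 0.6455, -0.0905,  0.056 ])] 0.14850942069790932 -13.219497602360455
origin from lip [0.5329 0.0129] from housing [0.5339 0.0118]
block [0.6104 0.264  0.084 ]
0.03361849061475584 -123.20116385150934
0.01599390620394627 152.79996111670877
0.033985700782650924 60.580490138193234
0.0182000754461871 -28.85601349656841
[[ 0.3603 -0.885  -0.2948  0.1485]
 [ 0.9329  0.3418  0.1138  0.6132]
 [ 0.0001 -0.316   0.9488  0.3731]
 [ 0.      0.      0.      1.    ]] [[297.3584   0.     277.2081]
 [  0.     297.3584 209.0163]
 [  0.       0.       1.    ]]
```

apply_moves(targets=[{"translation": [-0.2, -0.07, 0], "twist": 0, "hand": 1}, {"translation": [-0.4, -0.13, 0], "twist": 0, "hand": 1}, {"translation": [-0.4, -0.13, 0], "twist": 0, "hand": 1}, {"translation": [-0.4, -0.13, 0], "twist": 0, "hand": 1}, {"translation": [-0.4, -0.13, 0], "twist": 0, "hand": 1}, {"translation": [-0.4, -0.13, 0], "twist": 0, "hand": 1}, {"translation": [-0.4, -0.13, 0], "twist": 0, "hand": 1}, {"translation": [-0.4, -0.13, 0], "twist": 0, "hand": 1}])

```text
time: 1.25
tool_pos: [0.4706, 0.3826, 0.2535]
tool_rot: [0.0, 0.183, 0.983, 0.0]
contact_force: [0.2, 0.7, 0.4]
gripper_width: 1.0
grasp_force: 0.0
```

apply_moves(targets=[{"translation": [-0.4, -0.13, 0], "twist": 0, "hand": 1}, {"translation": [-0.4, -0.13, 0], "twist": 0, "hand": 1}, {"translation": [-0.4, -0.13, 0], "twist": 0, "hand": 1}, {"translation": [-0.4, -0.13, 0], "twist": 0, "hand": 1}, {"translation": [-0.2, -0.15, 0.2], "twist": 0, "hand": 1}, {"translation": [0, 0, 0.2], "twist": 1, "hand": 1}, {"translation": [0, 0, 0], "twist": 0.7, "hand": 1}, {"translation": [0, 0, 0], "twist": 0, "hand": 1}])

```text
time: 2.05
tool_pos: [0.613, 0.2561, 0.2121]
tool_rot: [-0.001, 0.266, 0.964, -0.001]
contact_force: [0.1, -0.1, -0.2]
gripper_width: 0.998
grasp_force: 0.0
```

Run:
```python
from h import *
np.set_printoptions(precision=4,suppress=True)
s=state();c=get_calibration("wrist");im=grab_frame("wrist");print(s["time"],s["tool_pos"],s["tool_rot"])
import pickle;pickle.dump(c,open("w1.pkl","wb"));cv2.imwrite("pics/w1.png",cv2.convertScaleAbs(im[:,:,::-1],alpha=1.4))
```

```text
2.05 [0.613  0.2561 0.2121] [-0.0009  0.2659  0.964  -0.0005]
```

View pics/w1.png

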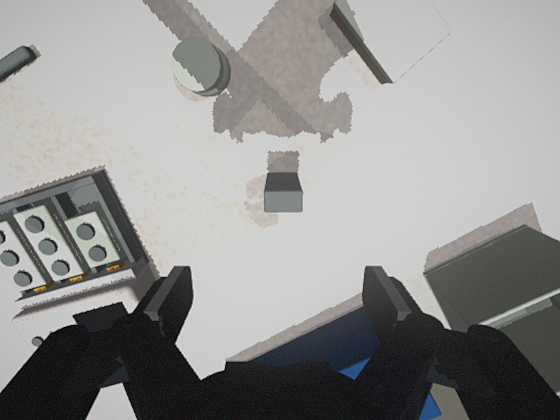

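The wrist view shows the block's top face at about x 264–302, y 191–212, already square to the fingers. The tray is at the left.

Run:
```python
from h import *
import pickle
np.set_printoptions(precision=4,suppress=True)
c=pickle.load(open("w1.pkl","rb"));s=state()
b=np.array([ray("wrist",u,v,.084,c) for u,v in((264.5,191),(302,191.5),(302.5,212.5),(264.5,212.5))])
print(b, b.mean(0))
for i in range(4):
    d=b[(i+1)%4]-b[i];print(np.linalg.norm(d),np.degrees(np.arctan2(d[1],d[0])))
from scipy.spatial.transform import Rotation as R
M=R.from_quat(np.array(s["tool_rot"])[[1,2,3,0]]).as_matrix();print(M)
print("shift in tool",M.T@(b.mean(0)-s["tool_pos"])*10)
```

```text
[[0.5939 0.2552 0.084 ]
 [0.6108 0.2827 0.084 ]
 [0.6278 0.2737 0.084 ]
 [0.6106 0.2449 0.084 ]] [0.6108 0.2641 0.084 ]
0.03231777708779908 58.3451569497184
0.019164602969446633 -28.062306241951834
0.033521470558006736 -120.86063470438636
0.01959158727038489 148.34630012042956
[[-0.8595  0.5112 -0.0003]
 [ 0.5112  0.8595 -0.    ]
 [ 0.0002 -0.0002 -1.    ]]
shift in tool [0.0608 0.0524 1.2915]
```

apply_moves(targets=[{"translation": [0.06, 0.05, 0.3], "twist": 0, "hand": 1}, {"translation": [0, 0, 0.4], "twist": 0, "hand": 1}, {"translation": [0, 0, 0.4], "twist": 0, "hand": 1}, {"translation": [0, 0, 0.3], "twist": 0, "hand": 1}, {"translation": [0, 0, 0], "twist": 0, "hand": 1}, {"translation": [0, 0, 0], "twist": 0, "hand": 0}, {"translation": [0, 0, 0], "twist": 0, "hand": 0}, {"translation": [0, 0, 0], "twist": 0, "hand": 0}])

```text
time: 2.9
tool_pos: [0.6126, 0.2647, 0.0766]
tool_rot: [0.002, 0.265, 0.964, 0.001]
contact_force: [0.2, -0.4, 0.1]
gripper_width: 0.518
grasp_force: 0.0
```

apply_moves(targets=[{"translation": [0, 0, 0], "twist": 0, "hand": 0}, {"translation": [0, 0, 0], "twist": 0, "hand": 0}, {"translation": [0, 0, 0], "twist": 0, "hand": 0}, {"translation": [0, 0, 0], "twist": 0, "hand": 0}, {"translation": [0, 0, 0], "twist": 0, "hand": 0}])

```text
time: 3.4
tool_pos: [0.6122, 0.2645, 0.0761]
tool_rot: [0.002, 0.266, 0.964, 0.001]
contact_force: [-0.4, -1.1, 5.9]
gripper_width: 0.387
grasp_force: 59.5
```

apply_moves(targets=[{"translation": [0, 0, -0.2], "twist": 0, "hand": 0}, {"translation": [0, 0, -0.4], "twist": 0, "hand": 0}, {"translation": [0, 0, -0.4], "twist": 0, "hand": 0}, {"translation": [0, -0.1, -0.15], "twist": 0, "hand": 0}, {"translation": [-0.1, -0.35, 0], "twist": 0, "hand": 0}, {"translation": [-0.15, -0.4, 0], "twist": 0, "hand": 0}, {"translation": [-0.15, -0.4, 0], "twist": 0, "hand": 0}, {"translation": [-0.15, -0.4, 0], "twist": 0, "hand": 0}])

```text
time: 4.2
tool_pos: [0.5728, 0.0928, 0.1886]
tool_rot: [0.0, 0.265, 0.964, 0.0]
contact_force: [0.8, 0.1, -0.8]
gripper_width: 0.388
grasp_force: 59.8
```

apply_moves(targets=[{"translation": [-0.15, -0.3, 0], "twist": 0, "hand": 0}, {"translation": [0, -0.08, 0], "twist": -1, "hand": 0}, {"translation": [0, 0, 0], "twist": -1, "hand": 0}, {"translation": [0, 0, 0], "twist": -1, "hand": 0}, {"translation": [0, 0, 0], "twist": 0, "hand": 0}, {"translation": [0, 0, 0], "twist": 0, "hand": 0}])

```text
time: 4.8
tool_pos: [0.5668, 0.0538, 0.1884]
tool_rot: [0.0, 0.12, 0.993, 0.0]
contact_force: [-0.4, 0.6, 0.0]
gripper_width: 0.385
grasp_force: 59.7
```

Run:
```python
from h import *
np.set_printoptions(precision=4,suppress=True)
s=state();c=get_calibration("wrist");im=grab_frame("wrist");print(s)
import pickle;pickle.dump(c,open("w2.pkl","wb"));im=cv2.convertScaleAbs(im[:,:,::-1],alpha=1.3);cv2.imwrite("pics/w2.png",im)
cv2.imwrite("pics/w2c.png",cv2.resize(im[:300,130:430],None,fx=2,fy=2,interpolation=cv2.INTER_CUBIC))
```

```text
{'time': 4.8, 'joint_pos': array([-0.036 , -0.0306,  1.8072,  0.    ,  1.3649, -1.3671]), 'joint_vel': array([ 0.0059,  0.0011, -0.0043,  0.0005,  0.0009, -0.0038]), 'joint_efforts': array([ -0.1134, -34.7574, -36.0549,  -0.0053,   0.0012,  -0.0236]), 'tool_pos': array([0.5668, 0.0538, 0.1884]), 'tool_rot': array([0.0001, 0.1196, 0.9928, 0.    ]), 'contact_force': array([-0.4198,  0.5824,  0.0369]), 'ft_torque': array([ 0.0032, -0.0076,  0.0152]), 'grasp_force': 59.733036160469055, 'gripper_width': 0.38523809593108943}
```

View pics/w2c.png

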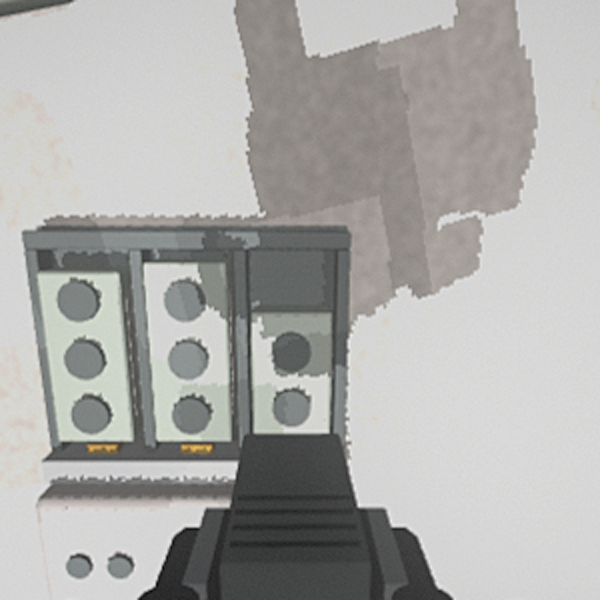

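The crop shows the lip's inner top edge over the right-hand bay at y≈250 and pack a's rear top edge at y≈312, x 252–331. The held block's foot edge is at y≈434, x 246–340.

Run:
```python
from h import *
import pickle
from scipy.spatial.transform import Rotation as R
np.set_printoptions(precision=4,suppress=True)
c=pickle.load(open("w2.pkl","rb"));s=state()
M=R.from_quat(np.array(s["tool_rot"])[[1,2,3,0]]).as_matrix();t=s["tool_pos"]
for n,x,y,z in(("lipoutL",24,230,.026),("lipoutR",349,226,.026),("lipinA",250,250,.026),("lipinB",333,249,.026),("packA",252,313,.036),("packB",331,312,.036),("ribL",249,270,.026),("ribR",334,270,.026),("footL",246,434,.112),("footR",340,434,.112),("pfarL",38,441,.036)):
    p=ray("wrist",130+(x-.5)/2,(y-.5)/2,z,c);print(n,p,"tool mm",(M.T@(p-t))[:2]*1000)
for cc in (c,):
  o=np.array([.5334,.0124]);a=np.radians(-13.2);Q=np.array([[np.cos(a),-np.sin(a)],[np.sin(a),np.cos(a)]])
  for q in((-.05,.048),(-.058,.075),(-.058,-.075)):
    w=o+Q@q;u=proj("wrist",[*w,.026],c);print(q,w,(u-[130,0])*2)
```

```text
lipoutL [ 0.4623 -0.046   0.026 ] tool mm [  77.8323 -121.8281]
lipoutR [0.4957 0.0972 0.026 ] tool mm [79.3771 25.1742]
lipinA [0.4951 0.051  0.026 ] tool mm [ 68.9934 -19.7936]
lipinB [0.5037 0.088  0.026 ] tool mm [69.3875 18.1393]
packA [0.5217 0.0455 0.036 ] tool mm [ 41.8022 -18.8495]
packB [0.5299 0.0805 0.036 ] tool mm [42.2112 17.137 ]
ribL [0.5036 0.0482 0.026 ] tool mm [ 60.0979 -20.4786]
ribR [0.5129 0.0864 0.026 ] tool mm [60.0501 18.779 ]
footL [0.5525 0.0404 0.112 ] tool mm [ 10.7208 -16.5108]
footR [0.5603 0.0724 0.112 ] tool mm [10.6789 16.4754]
pfarL [ 0.5569 -0.0723  0.036 ] tool mm [ -20.3211 -124.9235]
(-0.05, 0.048) [0.4957 0.0705] [291.3109 240.203 ]
(-0.058, 0.075) [0.4941 0.0987] [351.0219 221.0461]
(-0.058, -0.075) [ 0.4598 -0.0474] [ 18.5935 224.5983]
```

apply_moves(targets=[{"translation": [0.2, -0.04, 0], "twist": -0.1, "hand": 0}, {"translation": [0.35, -0.04, 0], "twist": 0, "hand": 0}, {"translation": [0, 0, 0.3], "twist": 0, "hand": 0}, {"translation": [0, 0, 0.3], "twist": 0, "hand": 0}, {"translation": [0, 0, 0.07], "twist": 0, "hand": 0}, {"translation": [0, 0, 0], "twist": 0, "hand": 0}, {"translation": [0, 0, 0], "twist": 0, "hand": 0}])

```text
time: 5.55
tool_pos: [0.5124, 0.0586, 0.1226]
tool_rot: [0.001, 0.114, 0.994, 0.0]
contact_force: [-0.6, -0.3, 0.7]
gripper_width: 0.386
grasp_force: 59.8
```

Run:
```python
from h import *
np.set_printoptions(precision=4,suppress=True)
s=state();c=get_calibration("wrist");im=grab_frame("wrist")
from scipy.spatial.transform import Rotation as R
M=R.from_quat(np.array(s["tool_rot"])[[1,2,3,0]]).as_matrix();t=s["tool_pos"];print(t,M.T@(np.array([.5668,.0538,.1884])-t))
import pickle;pickle.dump(c,open("w3.pkl","wb"));im=cv2.convertScaleAbs(im[:,:,::-1],alpha=1.3)
cv2.imwrite("pics/w3c.png",cv2.resize(im[130:330,180:380],None,fx=3,fy=3,interpolation=cv2.INTER_CUBIC))
```

```text
[0.5124 0.0586 0.1226] [-0.0542  0.0076 -0.0657]
```

View pics/w3c.png

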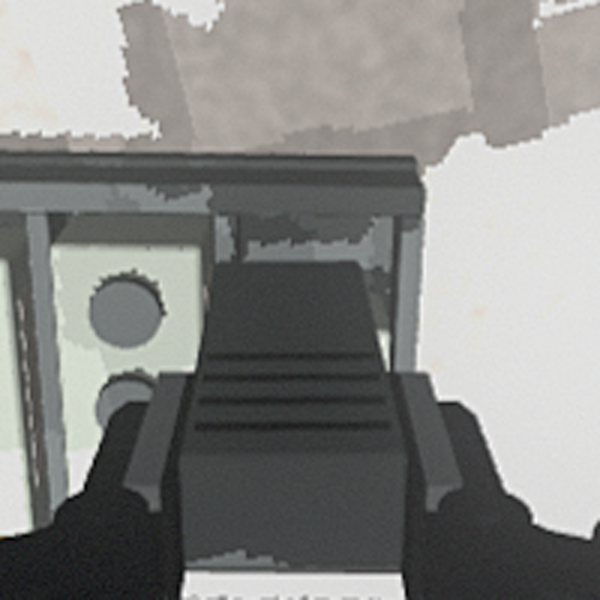

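The block's foot edge is at crop y≈262, x 215–365. The lip's inner edge is at y≈213 and the bay spans x≈235–393. I made the sideways shift ten times too big, so the block is about 7 mm too far left. I'll work out the correction.

Run:
```python
from h import *
import pickle
from scipy.spatial.transform import Rotation as R
np.set_printoptions(precision=2,suppress=True)
c=pickle.load(open("w3.pkl","rb"));s=state()
M=R.from_quat(np.array(s["tool_rot"])[[1,2,3,0]]).as_matrix();t=s["tool_pos"]
for n,x,y,z in(("lipinL",237,214,.026),("lipinR",393,213,.026),("lipoutL",0,153,.026),("lipoutR",418,158,.026),("footL",214,262,.0465),("footR",361,262,.0465)):
    p=ray("wrist",180+(x-1)/3,130+(y-1)/3,z,c);print(n,"tool mm",(M.T@(p-t))[:2]*1000)
```

```text
lipinL tool mm [ 16.64 -13.46]
lipinR tool mm [16.86 26.07]
lipoutL tool mm [ 32.49 -71.85]
lipoutR tool mm [31.13 31.77]
footL tool mm [ 11.13 -17.73]
footR tool mm [11.09 16.6 ]
```

apply_moves(targets=[{"translation": [0.01, 0.07, 0], "twist": 0, "hand": 0}, {"translation": [0, 0, 0], "twist": 0, "hand": 0}, {"translation": [0, 0, 0.1], "twist": 0, "hand": 0}, {"translation": [0, 0, 0.1], "twist": 0, "hand": 0}, {"translation": [0, 0, 0], "twist": 0, "hand": 0}])

```text
time: 6.1
tool_pos: [0.5105, 0.0656, 0.0988]
tool_rot: [-0.002, 0.114, 0.994, -0.0]
contact_force: [0.3, -1.1, -0.9]
gripper_width: 0.386
grasp_force: 59.8
```

apply_moves(targets=[{"translation": [0, 0, 0.06], "twist": 0, "hand": 0}, {"translation": [0, 0, 0.05], "twist": 0, "hand": 0}, {"translation": [0, 0, 0.02], "twist": 0, "hand": 0}, {"translation": [0, 0, 0], "twist": 0, "hand": 0}, {"translation": [0, 0, 0], "twist": 0, "hand": 0}])

```text
time: 6.6
tool_pos: [0.5122, 0.0656, 0.0884]
tool_rot: [0.0, 0.114, 0.994, 0.0]
contact_force: [0.1, 0.2, -0.3]
gripper_width: 0.389
grasp_force: 59.9
```

apply_moves(targets=[{"translation": [0, 0, 0.02], "twist": 0, "hand": 0}, {"translation": [0, 0, 0], "twist": 0, "hand": 0}, {"translation": [0, 0, 0], "twist": 0, "hand": 0}])

```text
time: 6.9
tool_pos: [0.5121, 0.0657, 0.0863]
tool_rot: [0.0, 0.114, 0.994, -0.0]
contact_force: [-0.4, -0.2, 0.2]
gripper_width: 0.389
grasp_force: 59.9
```

apply_moves(targets=[{"translation": [0, 0, 0.02], "twist": 0, "hand": 0}, {"translation": [0, 0, 0], "twist": 0, "hand": 0}, {"translation": [0, 0, 0], "twist": 0, "hand": 0}])

```text
time: 7.2
tool_pos: [0.512, 0.0657, 0.0843]
tool_rot: [-0.0, 0.114, 0.994, 0.0]
contact_force: [-0.5, 0.2, -0.8]
gripper_width: 0.391
grasp_force: 59.9
```

apply_moves(targets=[{"translation": [0, 0, 0.01], "twist": 0, "hand": 0}, {"translation": [0, 0, 0], "twist": 0, "hand": 0}, {"translation": [0, 0, 0], "twist": 0, "hand": 0}])

```text
time: 7.5
tool_pos: [0.5123, 0.0656, 0.0841]
tool_rot: [0.0, 0.114, 0.994, -0.0]
contact_force: [-2.4, -0.2, 5.7]
gripper_width: 0.391
grasp_force: 60.5
```

apply_moves(targets=[{"translation": [0, 0, 0.01], "twist": 0, "hand": 0}, {"translation": [0, 0, 0], "twist": 0, "hand": 0}, {"translation": [0, 0, 0], "twist": 0, "hand": 0}])

```text
time: 7.8
tool_pos: [0.5125, 0.0656, 0.084]
tool_rot: [0.0, 0.114, 0.994, -0.0]
contact_force: [-5.0, -1.2, 10.9]
gripper_width: 0.387
grasp_force: 61.3
```

apply_moves(targets=[{"translation": [0, 0, -0.01], "twist": 0, "hand": 0}, {"translation": [-0.02, 0, 0], "twist": 0, "hand": 0}, {"translation": [-0.02, 0, 0], "twist": 0, "hand": 0}, {"translation": [-0.02, 0, 0], "twist": 0, "hand": 0}, {"translation": [-0.02, 0, 0], "twist": 0, "hand": 0}, {"translation": [0, 0, 0], "twist": 0, "hand": 0}])

```text
time: 8.4
tool_pos: [0.5202, 0.064, 0.084]
tool_rot: [0.0, 0.114, 0.994, 0.0]
contact_force: [-2.1, 0.9, 6.1]
gripper_width: 0.388
grasp_force: 60.7
```

apply_moves(targets=[{"translation": [-0.02, 0, 0], "twist": 0, "hand": 0}, {"translation": [-0.02, 0, 0], "twist": 0, "hand": 0}, {"translation": [0, 0, 0], "twist": 0, "hand": 0}])

```text
time: 8.7
tool_pos: [0.5242, 0.0631, 0.084]
tool_rot: [0.0, 0.114, 0.994, 0.0]
contact_force: [-2.6, 1.2, 6.4]
gripper_width: 0.385
grasp_force: 60.6
```

apply_moves(targets=[{"translation": [-0.02, 0, 0], "twist": 0, "hand": 0}, {"translation": [0, 0, 0], "twist": 0, "hand": 0}, {"translation": [0, 0, 0], "twist": 0, "hand": 0}])

```text
time: 9.0
tool_pos: [0.5254, 0.0629, 0.084]
tool_rot: [-0.001, 0.114, 0.994, 0.0]
contact_force: [-4.6, 0.3, 9.1]
gripper_width: 0.388
grasp_force: 60.9
```

apply_moves(targets=[{"translation": [-0.02, 0, 0], "twist": 0, "hand": 0}, {"translation": [0, 0, 0], "twist": 0, "hand": 0}, {"translation": [0, 0, 0], "twist": 0, "hand": 0}])

```text
time: 9.3
tool_pos: [0.5269, 0.0626, 0.0841]
tool_rot: [-0.002, 0.114, 0.994, 0.0]
contact_force: [-7.4, 1.2, 10.8]
gripper_width: 0.39
grasp_force: 61.1
```

apply_moves(targets=[{"translation": [-0.02, 0, 0], "twist": 0, "hand": 0}, {"translation": [0, 0, 0], "twist": 0, "hand": 0}, {"translation": [0, 0, 0], "twist": 0, "hand": 0}])

```text
time: 9.6
tool_pos: [0.5284, 0.0622, 0.084]
tool_rot: [-0.002, 0.114, 0.994, 0.0]
contact_force: [-9.2, 1.6, 12.3]
gripper_width: 0.388
grasp_force: 61.2
```

apply_moves(targets=[{"translation": [-0.02, 0, 0], "twist": 0, "hand": 0}, {"translation": [0, 0, 0], "twist": 0, "hand": 0}, {"translation": [0, 0, 0], "twist": 0, "hand": 0}])

```text
time: 9.9
tool_pos: [0.5301, 0.0618, 0.0841]
tool_rot: [-0.003, 0.114, 0.994, 0.0]
contact_force: [-9.5, 1.2, 13.7]
gripper_width: 0.385
grasp_force: 61.3
```

apply_moves(targets=[{"translation": [-0.02, 0, 0], "twist": 0, "hand": 0}, {"translation": [0, 0, 0], "twist": 0, "hand": 0}, {"translation": [0, 0, 0], "twist": 0, "hand": 0}])

```text
time: 10.2
tool_pos: [0.5308, 0.0617, 0.0841]
tool_rot: [-0.005, 0.114, 0.994, 0.001]
contact_force: [-14.6, 2.4, 18.0]
gripper_width: 0.392
grasp_force: 61.9
```

apply_moves(targets=[{"translation": [-0.02, 0, 0], "twist": 0, "hand": 0}, {"translation": [0, 0, 0], "twist": 0, "hand": 0}, {"translation": [0, 0, 0], "twist": 0, "hand": 0}])

```text
time: 10.5
tool_pos: [0.5328, 0.0612, 0.0838]
tool_rot: [-0.004, 0.114, 0.994, 0.0]
contact_force: [-13.0, 1.6, 16.0]
gripper_width: 0.393
grasp_force: 62.1
```

Run:
```python
from h import *
import pickle
c=get_calibration("wrist");pickle.dump(c,open("w4.pkl","wb"))
im=cv2.convertScaleAbs(grab_frame("wrist")[:,:,::-1],alpha=1.3)
cv2.imwrite("pics/w4c.png",cv2.resize(im[150:350,180:380],None,fx=3,fy=3,interpolation=cv2.INTER_CUBIC))
im=cv2.convertScaleAbs(grab_frame("side")[:,:,::-1],alpha=1.4)
cv2.imwrite("pics/s4c.png",cv2.resize(im[140:230,255:375],None,fx=6,fy=6,interpolation=cv2.INTER_CUBIC))
```

```text
(no output)
```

View pics/w4c.png

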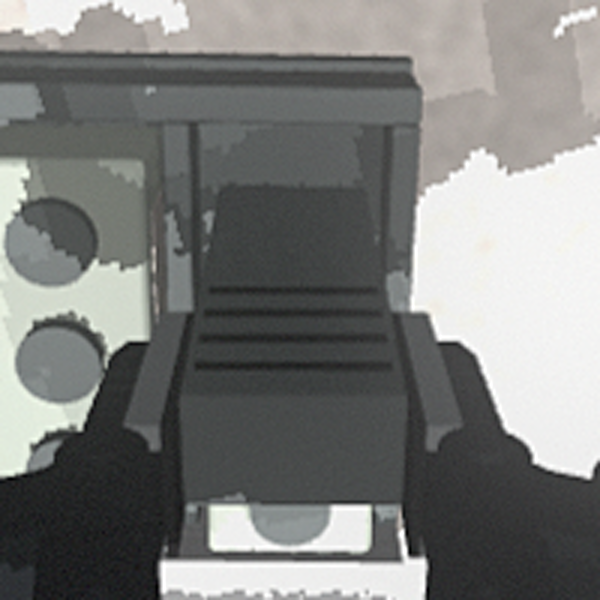

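View pics/s4c.png

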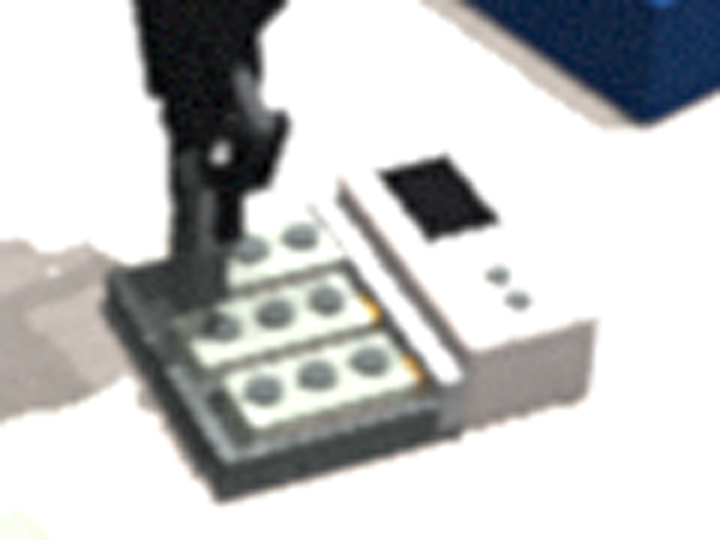

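The wrist crop shows pack a's far top edge at y≈551, close to the wall edge at about y 560. The foot edge has moved to y≈186, so the block looks tilted by a few degrees with its foot lagging. The side crop shows pack a's front at the wall, while brass is still visible in front of the other two. I'll quantify this.

Run:
```python
from h import *
import pickle
from scipy.spatial.transform import Rotation as R
np.set_printoptions(precision=2,suppress=True)
c=pickle.load(open("w4.pkl","rb"));s=state();print(s["contact_force"],s["ft_torque"])
M=R.from_quat(np.array(s["tool_rot"])[[1,2,3,0]]).as_matrix();t=s["tool_pos"]
print("tool z",M[:,2])
for n,x,y,z in(("lipinL",200,121,.026),("lipinR",385,121,.026),("packfarL",210,551,.036),("packfarR",372,551,.036),("wall",290,560,.038),("foot",290,186,.008),("topfront",290,393,.092),("topback",290,502,.092)):
    p=ray("wrist",180+(x-1)/3,150+(y-1)/3,z,c);print(n,"tool mm",(M.T@(p-t))[:2]*1000)
```

```text
[-14.06   2.52  15.11] [ 0.5   2.58 -0.1 ]
tool z [-0.01  0.   -1.  ]
lipinL tool mm [ 34.88 -18.33]
lipinR tool mm [34.85 19.77]
packfarL tool mm [-64.04 -18.28]
packfarR tool mm [-64.07  18.88]
wall tool mm [-64.81   0.07]
foot tool mm [14.6   0.13]
topfront tool mm [12.    0.34]
topback tool mm [-6.63  0.31]
```

apply_moves(targets=[{"translation": [0, 0, -0.02], "twist": 0, "hand": 0}, {"translation": [0, 0, 0], "twist": 0, "hand": 0}, {"translation": [0, 0, 0], "twist": 0, "hand": 0}])

```text
time: 10.9
tool_pos: [0.5325, 0.061, 0.0839]
tool_rot: [-0.004, 0.114, 0.994, 0.0]
contact_force: [-8.0, 1.7, 4.5]
gripper_width: 0.389
grasp_force: 60.9
```

apply_moves(targets=[{"translation": [-0.01, 0, 0], "twist": 0, "hand": 0}, {"translation": [0, 0, 0], "twist": 0, "hand": 0}, {"translation": [0, 0, 0], "twist": 0, "hand": 0}])

```text
time: 11.2
tool_pos: [0.5327, 0.061, 0.0839]
tool_rot: [-0.005, 0.114, 0.993, 0.0]
contact_force: [-10.4, 2.5, 8.4]
gripper_width: 0.385
grasp_force: 61.2
```

apply_moves(targets=[{"translation": [-0.01, 0, -0.01], "twist": 0, "hand": 0}, {"translation": [0, 0, 0], "twist": 0, "hand": 0}, {"translation": [0, 0, 0], "twist": 0, "hand": 0}])

```text
time: 11.5
tool_pos: [0.5329, 0.061, 0.0839]
tool_rot: [-0.006, 0.114, 0.993, 0.001]
contact_force: [-12.1, 3.8, 4.5]
gripper_width: 0.386
grasp_force: 60.7
```

apply_moves(targets=[{"translation": [-0.01, 0, -0.005], "twist": 0, "hand": 0}, {"translation": [0, 0, 0], "twist": 0, "hand": 0}, {"translation": [0, 0, 0], "twist": 0, "hand": 0}, {"translation": [0, 0, 0], "twist": 0, "hand": 0}])

```text
time: 11.9
tool_pos: [0.5331, 0.061, 0.084]
tool_rot: [-0.007, 0.114, 0.993, 0.001]
contact_force: [-12.5, 3.7, 5.5]
gripper_width: 0.389
grasp_force: 60.7
```

Run:
```python
from h import *
import pickle
s=state();print(s["tool_pos"],s["contact_force"],s["ft_torque"])
c=get_calibration("wrist");pickle.dump((c,s),open("w5.pkl","wb"))
im=cv2.convertScaleAbs(grab_frame("wrist")[:,:,::-1],alpha=1.3)
a=cv2.resize(im[170:240,230:330],None,fx=6,fy=6,interpolation=cv2.INTER_CUBIC)[:,:600]
b=cv2.resize(im[310:340,230:330],None,fx=6,fy=6,interpolation=cv2.INTER_CUBIC)
cv2.imwrite("pics/w5c.png",np.vstack([a[:400],b]))
```

```text
[0.53305253 0.06102979 0.08396566] [-12.46918076   3.65882332   5.46236901] [ 0.73025473  2.47170557 -0.10639142]
```

View pics/w5c.png

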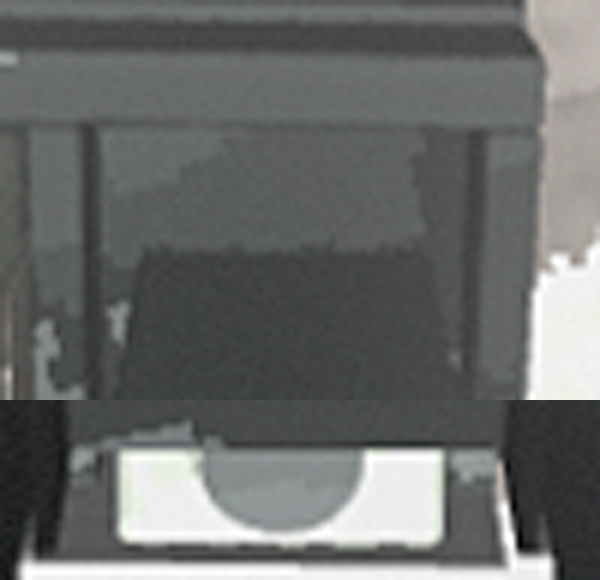

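Run:
```python
from h import *
import pickle
from scipy.spatial.transform import Rotation as R
np.set_printoptions(precision=2,suppress=True)
c,s=pickle.load(open("w5.pkl","rb"));t=s["tool_pos"]
a=np.radians(-13.2);ex=np.array([np.cos(a),np.sin(a),0])
print("cam",c["pose"][:3,3] if hasattr(c["pose"],'shape') else c["pose"])
P=lambda x,y,z:ray("wrist",230+(x-2.5)/6,(170 if y<400 else 310-400/6)+(y-2.5)/6,z,c)
lip=P(280,128,.026)@ex
for n,x,y,z in(("lipout",280,52,.026),("pack",280,544,.036),("white@38",280,562,.038),("white@26",280,562,.026),("foot",290,252,.008),("topback",290,447,.092)):
    print(n,(P(x,y,z)@ex-lip)*1000)
L=P(280,128,.026)
for z in(.008,.026,.036,.038):
    q=L+ex*.1;q[2]=z;u=proj("wrist",q,c);print("wall z",z,(u[1]-310)*6+402.5)
c2=pickle.load(open("w2.pkl","rb"))
Q=lambda x,y,z:ray("wrist",130+(x-.5)/2,(y-.5)/2,z,c2)@ex
l=Q(200,250.5,.026);print("w2: midpack far",(Q(190,442,.036)-l)*1e3,"white@38",(Q(190,462,.038)-l)*1e3)
```

```text
cam [0.46 0.08 0.21]
lipout -7.969738422817841
pack 98.39935079487839
white@38 99.1765166404942
white@26 109.52964761865502
foot 19.33394434257857
topback 42.10276332266505
wall z 0.008 402.92016515721957
wall z 0.026 496.6615911809753
wall z 0.036 555.5262366451036
wall z 0.038 567.9627995230092
w2: midpack far 89.66246887796447 white@38 99.39298875529279
```

apply_moves(targets=[{"translation": [0, 0, 0], "twist": 0, "hand": 0}, {"translation": [0, 0, 0], "twist": 0, "hand": 0}, {"translation": [0, 0, 0], "twist": 0, "hand": 0}, {"translation": [0, 0, 0], "twist": 0, "hand": 0}, {"translation": [0, 0, 0], "twist": 0, "hand": 0}, {"translation": [0, 0, 0], "twist": 0, "hand": 0}, {"translation": [0, 0, 0], "twist": 0, "hand": 0}, {"translation": [0, 0, 0], "twist": 0, "hand": 0}])

```text
time: 12.75
tool_pos: [0.533, 0.061, 0.0839]
tool_rot: [-0.007, 0.114, 0.993, 0.001]
contact_force: [-13.4, 4.1, 5.2]
gripper_width: 0.386
grasp_force: 60.7
```

The push is steady at about 13 N, well above the contact's 5.4 N, and nothing is moving.

```bash
python3 -c "
from plant import *
print(job_done())"
```

```text
the job is handed in; nothing more can be done
None
```

I handed the job in at 12.75 s with the filler block down in pack a's gap (leaning about 2°) and still gripped. It was pushing at about 13 N, and pack a measured flush with the reader's wall to within about 1 mm. The other two packs and the bench items were not deliberately touched; I took no full-scene check picture at the end.

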